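# Wedge the carving board up to its gauge bar

## Robot

A 6-joint arm with a two-finger parallel gripper is mounted at the origin on the work surface. World frame = base frame: x ahead of the robot, y to its left, z up, the work surface at z = 0. Lengths are in mm, angles in rad, forces in N, time in s.
With the tool pointing down it reaches from about 350 to 800 mm from the base axis. Payload 7.3 kg.
Tool frame: the origin (TCP) lies at the very end of the fingers, on their centre line; the grasp point (between the pads) lies 19 mm behind it; x points along the fingers, z is the direction in which the jaws open and shut, and the axes are right-handed (so a half turn about x gives the same grasp; the last joint's range is limited). The gripper opens to 85 mm and grips with 20 to 120 N. Pads are 22 mm wide; open, the fingers measure 114 mm over their backs; the gripper's body (76 mm by 85 mm) begins 54 mm behind the grasp point. The pads swing forward as they close: fully open they stand 13 mm farther back than shut.
Start: joints at [-1.353, 0.342, 1.524, -0, 1.275, -0.146], TCP at [186.833, -490.651, 231.322] pointing down, gripper open.
Joint ranges: [-2.53, 2.53], [-0.77, 2.02], [0.04, 2.7], [-1, 4.14], [0.28, 2.66], [-3.11, 3.11]. Speed limits (rad/s): [2.57, 2.57, 3.14, 3.14, 3.14, 3.14].

## Interface

Orientations are given as a unit quaternion [x, y, z, w].
In Python, from bench import status, vision, ticket gives the robot as it stands.
- The arm moves only by the tool play_rows, never from a script. Its arguments are lists of equal length, an entry for each row: "grip": the opening, from 0 (shut) to 1 (fully open); "offset": the shift along the world's x, y, z in m, a list of three; "rotation": the turn, a rotation vector about the world's x, y, z in rad, a list of three. In form: {"grip": [grip, ...], "offset": [[tx, ty, tz], ...], "rotation": [[ax, ay, az], ...]}. A call has 1 to 5 rows; each row shifts and turns the commanded pose from where the row before left it; what a row does not reach is not made up. A row lasts 1/12 s, in which the tool goes at most 41.7 mm and 7.16 degrees, less where a joint would pass 70% of its speed; a pose out of reach is approached as far as the arm can. A call with a gripper value outside its range is refused whole. The fingers move at their own pace and stop on an object; "force" is the grip in N (left out, the last holds). Time passes only in rows, so rows that do not move let the fingers close. It gives the time, the measured TCP pose, the force and the opening at its end, in the units of the state.
- status.observe(): the state, without advancing time (a new reading comes with each control period).
- vision.capture(name): name is "side" or "top" or "wrist"; returns (picture, depth): 480x640x3 uint8, red, green, blue; 480x640 float32, mm along the optical axis (not along the pixel's ray), 0 where there is no reading.
- vision.get_calibration(name): a dict with "intrinsics" (3x3 intrinsics, pixels), "rvec" (rotation vector, rad) and "tvec" (3), from world to camera coordinates, as OpenCV has them; the wrist camera has in their place "hand_eye" (4x4, takes a point from camera to tool coordinates, whose origin is the TCP and whose axes are the tool frame's). Camera axes: x right, y down, z forward; pixel columns grow to the right and rows downward; lengths in mm; the calibration is good to about 2 mm. A picture is of the moment at which its call begins: read the wrist's pose just before it. get_calibration takes no time and is no camera call.
- ticket.sign_off(): hands the job in, once; it reports no verdict.
The state is a dict: "clock": time; "qpos": joint angles; "qd": joint speeds; "tau": joint torques, N m; "ee_pos": TCP position; "eef_rot": TCP orientation; "ft_force": force on the tool from outside, world axes, zero at the start; "wrist_torque": the same for the moment, N m; "grip_width": opening from 0.0 (shut) to 1.0 (fully open).
Only numpy, scipy, OpenCV 4.12 (cv2) and the standard library are available. Lean on these libraries where they do the work, as an engineer would, in place of code of your own. Each camera call takes 0.05 s, during which the arm holds its last target.

## Task

The carving board lies loose in its stand and rattles. Slide the long wooden wedge, thin end first, under the middle of the board's front edge until the board rises and bears gently against the underside of the steel gauge bar above it, so that it is held snug but the bar is not strained; then let go and leave the wedge holding it. Leave the fired pendants (two lie on the board) and the other things on the table where they are.

Things in the scene. Friction and masses are not known exactly. Their poses are not given: they have to be found in the camera images.
- wedge: long loose wooden wedge lying flat, 174 mm long, 44 wide, 0.14 kg, with an upright grip block (30 x 30, 48 mm high) at its thick end. Origin: on the underside below the block's middle; x to the thin toe, z up. The ramp's top falls straight from 41 mm high at x = 15 mm to 5 mm at the toe, x = 159 mm (1 in 4). Loaded, it does not slide back by itself.
- wedge_grip (a point): middle of the wedge's grip block, 30 mm above the underside: good place to grip, across its y (block 30 mm wide) and to push from
- wedge_toe (a point): middle of the wedge's thin end, on the underside, 159 mm in x from wedge's origin
- stand: fixed wooden stand. Origin: on the table below the middle of the board's front edge (nearest the robot); x level, under the board, the way the wedge slides; y left, z up. Two 18 mm high front rests leave a 106 mm wide lane between them, where the wedge runs on the table, free to x = 186 mm. Side cheeks 26 mm high; rear fence 42 mm high at x = 242 mm.
- board: loose carving board of bare fibreboard, 240 x 200 x 14 mm, 0.45 to 0.8 kg, lying level on the stand's rests, its underside 18 mm above the table at the start. Origin: on the underside at the middle of the front edge; x to the rear, z up. The front edge is the end to be raised; the board then tips about a line 206 mm behind that edge (the rear edge of a batten).
- board_edge (a point): middle of the top of the board's front edge, 14 mm above board's origin. With the wedge lying freely on the table, lifting takes a steady push of 2 to 10 N; once the board meets the rigid bar, the push climbs by about 2 to 3.5 N per mm, and the bar takes about 0.6 to 1.2 N for each newton of that rise. A hand that holds the wedge and bears down on it adds rubbing force.
- gauge: fixed pair of steel clamps (30 mm high), 126 mm to either side, carrying a level round steel bar, 12 mm thick, across the board. Origin: on the table below the bar's middle, 35 mm behind the board's front edge. The bar's underside, the height mark for the board's top, is 38 to 45 mm above the table (6 to 13 over the board), set anew and not measured: see it or feel it.
- disc_a: fired clay pendant, a fluted disc 73 mm across and 9 mm thick, loose on the board; origin under its middle
- fish_a: fired clay pendant in the shape of a fish, 120 mm long, 9 mm thick, loose on the board; origin under its middle, x to the snout
- short_wedge: short blunt wooden wedge without grip block, 75 x 40 mm, 12 to 36 mm high, lying on the table: not for this job; origin under its middle
- fish_b: pale fish pendant on the table, 120 mm long, 9 mm thick; origin under its middle
- disc_b: pale fluted disc pendant on the table, 73 mm across, 9 mm thick; origin under its middle
- bowl: white bowl, 100 mm across, 45 mm high, on the table; origin under its middle
- needle: needle tool lying on the table, 160 mm long, 11 mm thick; origin under the handle's middle, x to the needle
- rib: dark wooden shaping rib lying on the table, 90 x 50 x 6 mm; origin under its middle
Not all that is in view belongs to the job. What is shaped like the wedge but orange or pink is not meant.

How it is judged:
By the outcome, as a careful person would: the job done as asked, in the order asked, and still so for the second after the job is handed in, with the robot touching nothing.
It also fails if it takes over 70 s, if anything falls off the work surface, if the arm or the gripper's body presses on something with over 40 N, if the wrist force passes 120 N, or if a joint passes its speed limit or range.

## Working session

There is one attempt and no reset: what is moved stays moved. The work goes in short steps, Python scripts to look and compute and a tool call to move; the robot and the scene stay as the last step left them, time stands still between calls to the robot, and variables do not carry over. Pictures are saved under pics/ and viewed, and the job is handed in when it is done.

Besides the shell and the picture viewer there is one more tool, called after "Emit:" as a command line: name --argument value ..., lists and objects as JSON in quotes. play_rows: Moves the arm, as the interface text tells. Its arguments: {"type":"object","properties":{"grip":{"type":"array","items":{"type":"number"}},"offset":{"type":"array","items":{"type":"array","items":{"type":"number"}}},"rotation":{"type":"array","items":{"type":"array","items":{"type":"number"}}},"force":{"type":"number"}},"required":["grip","offset","rotation"]}

```bash
mkdir -p pics; ls
python3 - <<'E'
from bench import status, vision
import cv2
print(status.observe())
for n in ("side","top","wrist"):
    p,d=vision.capture(n); cv2.imwrite(f"pics/{n}0.png",p[:,:,::-1])
    import numpy as np; np.save(f"pics/{n}0.npy",d)
    print(n,vision.get_calibration(n))
E
```

```text
pics
{'clock': 0.0, 'qpos': array([-1.35304484e+00,  3.42748890e-01,  1.52501876e+00, -3.28742826e-05,
        1.27538552e+00, -1.45995980e-01]), 'qd': array([0.00021516, 0.00193787, 0.00271094, 0.00046966, 0.00022729,
       0.00023689]), 'tau': array([ 3.51543742e-03, -4.33672392e+01, -2.46006811e+01,  1.71072966e-04,
        7.81293347e-03, -2.32744145e-05]), 'ee_pos': array([ 186.71041116, -490.25087859,  230.61176301]), 'eef_rot': array([ 0.40168173,  0.58260281, -0.40094623,  0.58177992]), 'ft_force': array([ 0.32066826, -0.70285603,  0.34151368]), 'wrist_torque': array([-0.02163037, -0.06250811,  0.0654695 ]), 'grip_width': 1.0002096045280737}
side {'intrinsics': array([[462.29886616,   0.        , 321.64827394],
       [  0.        , 462.29886616, 239.72566643],
       [  0.        ,   0.        ,   1.        ]]), 'rvec': array([ 2.38013182, -0.05839111,  0.03117647]), 'tvec': array([-552.65200642,   39.56873691, 1205.64630384])}
top {'intrinsics': array([[495.55750236,   0.        , 317.28489642],
       [  0.        , 495.55750236, 240.41993137],
       [  0.        ,   0.        ,   1.        ]]), 'rvec': array([ 2.18136436, -2.18744052,  0.07969933]), 'tvec': array([  -8.23112743,  534.47584386, 1413.98325371])}
wrist {'intrinsics': array([[431.56450351,   0.        , 324.44163693],
       [  0.        , 431.56450351, 240.91064802],
       [  0.        ,   0.        ,   1.        ]]), 'hand_eye': array([[ 4.06400770e-04, -3.00894077e-01,  9.53657480e-01,
        -1.42464757e+02],
       [-3.91088404e-04, -9.53657534e-01, -3.00893927e-01,
         7.75365012e+01],
       [ 9.99999841e-01, -2.50680859e-04, -5.05243340e-04,
        -2.31931252e-01],
       [ 0.00000000e+00,  0.00000000e+00,  0.00000000e+00,
         1.00000000e+00]])}
```

View pics/side0.png

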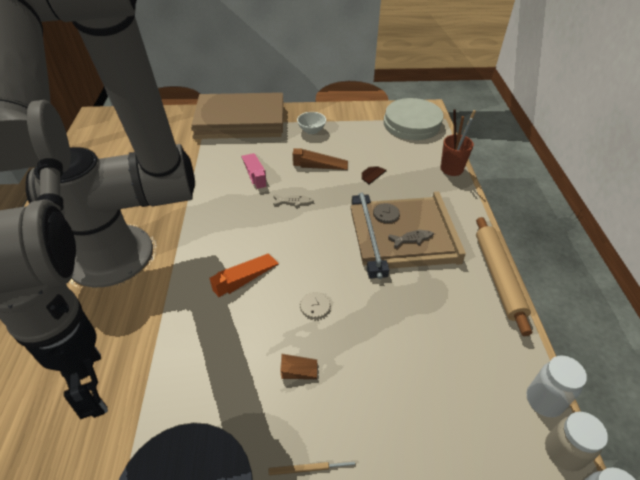

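View pics/top0.png

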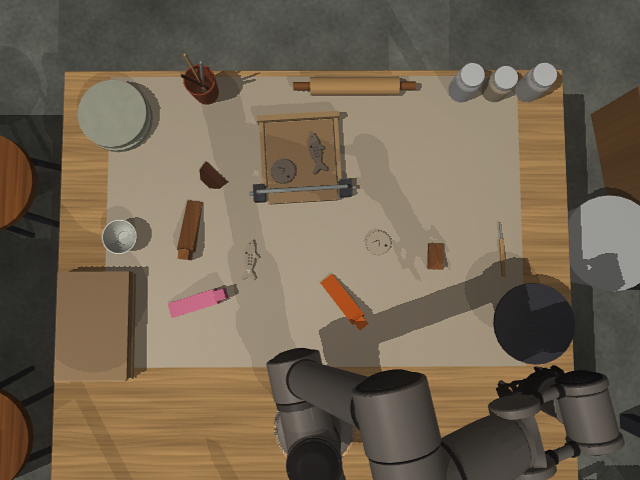

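View pics/wrist0.png

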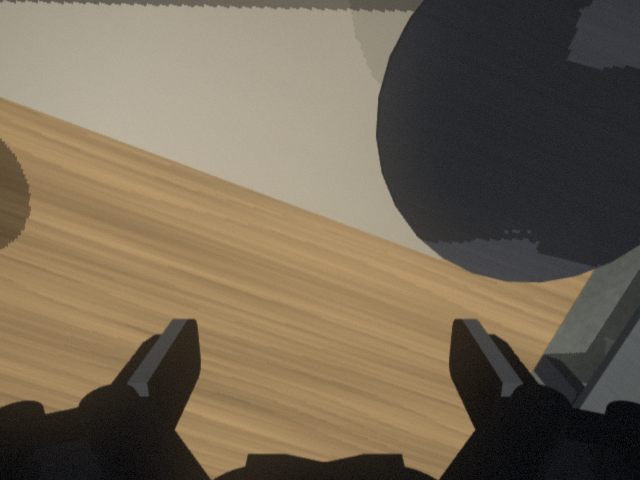

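Candidates in the top view are brown long (190,230), orange (343,302), pink (200,302) and short brown (436,256). By the description I choose the brown long one with its block at about (185,253). A close crop should confirm it.

```bash
cat > h.py <<'E'
import numpy as np, cv2
from bench import status, vision
from scipy.spatial.transform import Rotation as R
def cam(n):
    c=vision.get_calibration(n); K=np.array(c['intrinsics'])
    if n=='wrist': 
        return K,None,None
    Rm=cv2.Rodrigues(np.array(c['rvec']))[0]; t=np.array(c['tvec']).ravel()
    return K,Rm.T,-Rm.T@t
def wristcam(s):
    c=vision.get_calibration('wrist'); K=np.array(c['intrinsics']); H=np.array(c['hand_eye'])
    T=np.eye(4); T[:3,:3]=R.from_quat(s['eef_rot']).as_matrix(); T[:3,3]=s['ee_pos']
    M=T@H; return K,M[:3,:3],M[:3,3]
def onz(C,px,z):
    K,Rw,o=C; px=np.atleast_2d(np.array(px,float))
    r=(Rw@np.linalg.inv(K)@np.c_[px,np.ones(len(px))].T).T
    return o+r*((z-o[2])/r[:,2])[:,None]
def unproj(C,px,d):
    K,Rw,o=C; px=np.atleast_2d(np.array(px,float))
    r=(Rw@np.linalg.inv(K)@np.c_[px,np.ones(len(px))].T).T
    return o+r*np.asarray(d)[:,None]
def proj(C,P):
    K,Rw,o=C; q=(K@Rw.T@(np.atleast_2d(P)-o).T).T
    return q[:,:2]/q[:,2:]
E
python3 - <<'E'
from h import *
a=cv2.imread('pics/top0.png'); 
cv2.imwrite('pics/ct0.png',np.hstack([cv2.resize(a[190:270,150:230],(400,400),interpolation=2),cv2.resize(a[100:220,240:360],(400,400),interpolation=2)]))
b=cv2.imread('pics/side0.png'); 
cv2.imwrite('pics/cs0.png',np.hstack([cv2.resize(b[130:190,280:360],(400,300),interpolation=2),cv2.resize(b[185:285,340:473],(400,300),interpolation=2)]))
d=np.load('pics/top0.npy'); C=cam('top')
for p in [(190,210),(188,235),(185,252),(300,140),(270,200),(283,206),(300,180),(220,260)]:
    print(p,unproj(C,p,[d[p[1],p[0]]]).round(1))
E
```

```text
(190, 210) [[625.5 362.5   9.1]]
(188, 235) [[550.5 362.2  28.3]]
(185, 252) [[500.4 363.9  51. ]]
(300, 140) [[826.8  39.8  31.6]]
(270, 200) [[651.5 126.8  27.5]]
(283, 206) [[636.8  90.5   7.7]]
(300, 180) [[709.3  39.9  30. ]]
(220, 260) [[479.3 275.1  -1.4]]
```

View pics/ct0.png

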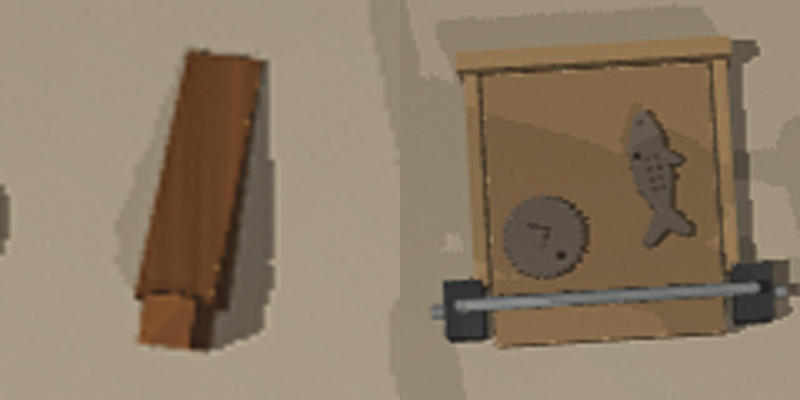

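View pics/cs0.png

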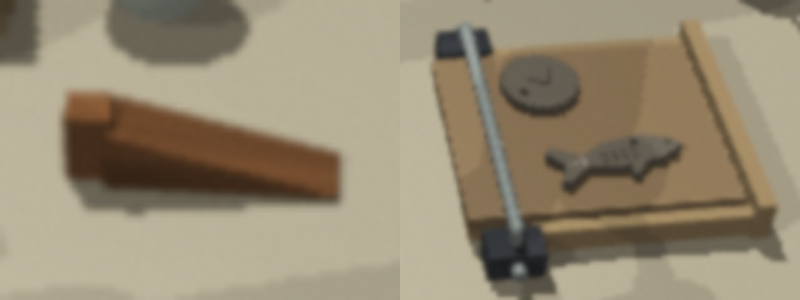

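Run:
```python
from h import *
C=cam('top');d=np.load('pics/top0.npy')
f=onz(C,[(269.1,204.1),(338.1,199.6)],32);print('board',f,np.linalg.norm(f[1]-f[0]))
v=f[0]-f[1]; print('fwd yaw',np.arctan2(v[1],v[0])-np.pi/2)
b=onz(C,[(150+x/5,190+y/5) for x,y in [(140,296),(197,296),(192,348),(138,345)]],48);print('block',b.round(1),b.mean(0))
t=onz(C,[(150+188/5,190+50/5),(150+267/5,190+60/5)],5);print('toe',t,t.mean(0))
v=t.mean(0)-b.mean(0);print('len',np.linalg.norm(v[:2]),'yaw',np.arctan2(v[1],v[0]))
# bar height by depth
for p in [(285,190),(300,189),(315,188.),(330,187)]:
    x,y=map(int,p); col=d[y-4:y+5,x]; P=unproj(C,[(x,j) for j in range(y-4,y+5)],col); print(P[:,2].round(1))
s=status.observe();print(R.from_quat(s['eef_rot']).as_matrix().round(3))
```

```text
board [[638.89601378 128.89054626  32.        ]
 [651.42860831 -70.08504372  32.        ]] 199.36988572196347
fwd yaw 0.06290249383672597
block [[508.5 384.7  48. ]
 [508.5 352.4  48. ]
 [479.  354.8  48. ]
 [480.8 385.3  48. ]] [494.20421112 369.30448093  48.        ]
toe [[655.68509088 371.12562189   5.        ]
 [649.62827699 324.60320275   5.        ]] [652.65668393 347.86441232   5.        ]
len 159.89641235704894 yaw -0.13449232713022302
[31.1 27.9 49.4 49.1 51.2 48.7 34.  30.4 34.1]
[29.8 33.1 45.2 50.6 49.7 50.1 33.2 26.9 35. ]
[35.1 30.2 49.2 49.3 49.7 45.3 35.9 33.5 28.8]
[29.3 36.5 50.2 44.6 47.5 46.6 30.3 30.2 33.6]
[[-0.     0.935  0.356]
 [ 0.001  0.356 -0.935]
 [-1.     0.    -0.001]]
```

Run:
```python
from h import *
C=cam('top');d=np.load('pics/top0.npy')
for p in [(533,322),(510,300),(560,320),(322,280),(335,273),(360,320),(378,242),(251,245),(256,270),(235,290)]: print(p,unproj(C,p,[d[p[1],p[0]]]).round(0))
```

```text
(533, 322) [[ 306. -595.   91.]]
(510, 300) [[ 365. -533.   93.]]
(560, 320) [[ 310. -670.   88.]]
(322, 280) [[420. -23.  -1.]]
(335, 273) [[440. -61.  -3.]]
(360, 320) [[ 308. -129.   44.]]
(378, 242) [[ 530. -187.    4.]]
(251, 245) [[523. 184.   2.]]
(256, 270) [[450. 170.  -1.]]
(235, 290) [[392. 230.   3.]]
```

Emit:
play_rows --grip '[1,1,1,1,1]' --offset '[[0.03,0.027,0],[0.03,0.027,0],[0.03,0.027,0],[0.03,0.027,0],[0.03,0.027,0]]' --rotation '[[0,0,0],[0,0,0],[0,0,0],[0,0,0],[0,0,0]]'

```text
clock: 0.57
ee_pos: [337.7, -354.1, 231.2]
eef_rot: [0.402, 0.582, -0.401, 0.582]
ft_force: [1.1, -0.8, -0.2]
grip_width: 1.0
```

Emit:
play_rows --grip '[1,1,1,1,1]' --offset '[[0.03,0.027,0],[0.03,0.027,0],[0.015,0.038,0],[0.015,0.038,0],[0.015,0.038,0]]' --rotation '[[0,0,-0.1],[0,0,-0.1],[0,0,-0.1],[0,0,-0.1],[0,0,-0.1]]'

```text
clock: 0.98
ee_pos: [442.2, -185.8, 231.0]
eef_rot: [-0.534, -0.464, 0.534, -0.463]
ft_force: [0.6, -1.0, -0.9]
grip_width: 1.0
```

Emit:
play_rows --grip '[1,1,1,1,1]' --offset '[[0.013,0.038,0],[0.013,0.038,0],[0.01,0.04,0],[0.01,0.04,0],[0.01,0.04,0]]' --rotation '[[0,0,0],[0,0,0],[0,0,0],[0,0,0],[0,0,0]]'

```text
clock: 1.4
ee_pos: [497.8, 10.3, 231.2]
eef_rot: [-0.533, -0.465, 0.533, -0.465]
ft_force: [1.6, 0.2, -0.7]
grip_width: 1.0
```

Emit:
play_rows --grip '[1,1,1,1,1]' --offset '[[0,0.041,-0.005],[0,0.041,-0.01],[0,0.04,-0.01],[0,0.04,-0.01],[0,0.04,-0.01]]' --rotation '[[0,0,0],[0,0,0],[0,0,0],[0,0,0],[0,0,0]]'

```text
clock: 1.82
ee_pos: [497.3, 211.7, 185.8]
eef_rot: [-0.533, -0.465, 0.533, -0.465]
ft_force: [0.6, -0.2, -0.5]
grip_width: 0.999
```

Emit:
play_rows --grip '[1,1,1,1,1]' --offset '[[0,0.04,-0.01],[0,0.04,-0.01],[0,0.04,-0.01],[0,0.02,0],[0,0,0]]' --rotation '[[0,0,0],[0,0,0],[0,0,0],[0,0,0],[0,0,0]]'

```text
clock: 2.23
ee_pos: [496.4, 353.8, 154.9]
eef_rot: [-0.531, -0.467, 0.532, -0.466]
ft_force: [-0.6, -0.4, 0.5]
grip_width: 1.003
```

Run:
```python
from h import *
s=status.observe(); p,d=vision.capture('wrist'); cv2.imwrite('pics/w1.png',p[:,:,::-1]); np.save('pics/w1.npy',d)
import pickle; pickle.dump(s,open('pics/w1.pkl','wb'));print(s['ee_pos'],s['qpos'],R.from_quat(s['eef_rot']).as_matrix().round(3))
C=wristcam(s); b=onz(C,[[0,0]],0); print(proj(C,[[494,369,48],[652.6,347.9,5]]))
```

```text
[496.43563079 353.7637656  154.92206618] [4.92896192e-01 5.61130877e-01 1.38689452e+00 1.20306266e-03
 1.19489583e+00 2.19473720e+00] [[-0.002  0.991 -0.131]
 [ 0.    -0.131 -0.991]
 [-1.    -0.002 -0.   ]]
[[301.13808173 245.37246352]
 [300.59591754 -34.66786551]]
```

View pics/w1.png

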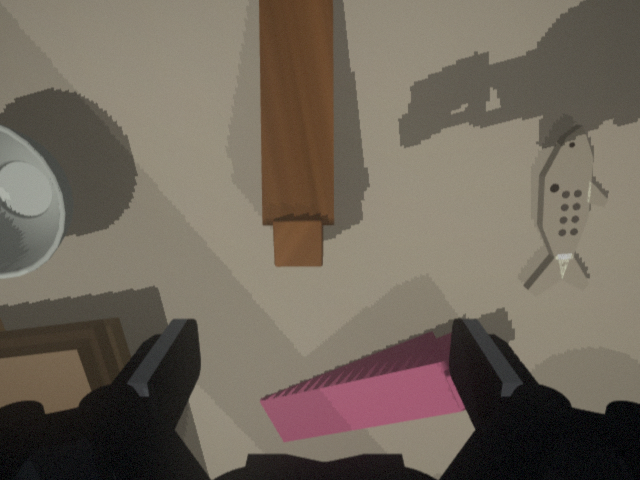

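Run:
```python
from h import *
import pickle; s=pickle.load(open('pics/w1.pkl','rb')); C=wristcam(s)
b=onz(C,[(274,222),(323,222),(323,266),(275,266)],48); print(b.round(1),b.mean(0))
for a in (b[1]-b[2],b[0]-b[3]): print(np.arctan2(a[1],a[0]))
r=onz(C,[(263,224),(333,224)],41); print(r)
# ramp sides at row 2 : intersect ray with ramp plane approx iteratively
for z in (15,20,25): print(z,onz(C,[(259.5,2),(332,2)],z).round(1))
```

```text
[[510.7 382.9  48. ]
 [506.8 353.9  48. ]
 [479.  357.6  48. ]
 [482.9 387.   48. ]] [494.83269024 370.34040994  48.        ]
-0.13288949990912183
-0.14529910468030113
[[508.54759296 390.92310402  41.        ]
 [502.88873289 348.21897714  41.        ]]
15 [[634.6 374.3  15. ]
 [629.  332.4  15. ]]
20 [[633.5 373.8  20. ]
 [628.  332.6  20. ]]
25 [[632.4 373.2  25. ]
 [627.  332.8  25. ]]
```

Emit:
play_rows --grip '[1,1,1,1,1]' --offset '[[-0.002,0.016,-0.03],[0,0,-0.04],[0,0,-0.04],[0,0,-0.026],[0,0,-0.006]]' --rotation '[[0,0,0],[0,0,0],[0,0,0],[0,0,0],[0,0,0]]' --force 50

```text
clock: 2.7
ee_pos: [493.2, 362.6, 9.7]
eef_rot: [-0.53, -0.465, 0.536, -0.464]
ft_force: [-1.0, -1.2, 0.5]
grip_width: 1.0
```

Emit:
play_rows --grip '[1,0.6,0.3,0.2,0.2]' --offset '[[0,0,0],[0,0,0],[0,0,0],[0,0,0],[0,0,0]]' --rotation '[[0,0,0],[0,0,0],[0,0,0],[0,0,0],[0,0,0]]'

```text
clock: 3.12
ee_pos: [497.1, 366.4, 17.0]
eef_rot: [0.534, 0.465, -0.531, 0.465]
ft_force: [-1.0, -1.1, 7.9]
grip_width: 0.492
```

Emit:
play_rows --grip '[0.1,0,0,0,0]' --offset '[[0,0,0],[0,0,0],[0,0,0],[0,0,0],[0,0,0]]' --rotation '[[0,0,0],[0,0,0],[0,0,0],[0,0,0],[0,0,0]]'

```text
clock: 3.53
ee_pos: [497.1, 366.5, 17.1]
eef_rot: [0.534, 0.465, -0.531, 0.465]
ft_force: [-2.0, -0.5, 6.4]
grip_width: 0.498
```

Run:
```python
from h import *
s=status.observe(); print(s['ee_pos'],s['ft_force'],s['wrist_torque'],R.from_quat(s['eef_rot']).as_matrix().round(3))
p,d=vision.capture('wrist'); cv2.imwrite('pics/w2.png',p[:,:,::-1])
p,d=vision.capture('side'); q=cv2.resize(p[100:220,240:400,::-1],(800,600),interpolation=2); cv2.imwrite('pics/s2.png',q)
```

```text
[497.08370876 366.47344397  17.05126363] [-1.95442182 -0.51461965  6.40958823] [-0.1035961   0.07719113 -0.0293477 ] [[ 0.004  0.991 -0.135]
 [ 0.002 -0.135 -0.991]
 [-1.     0.004 -0.002]]
```

View pics/w2.png

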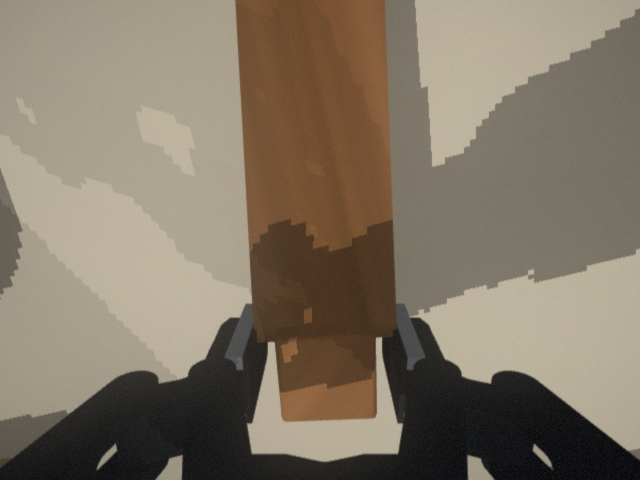

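View pics/s2.png

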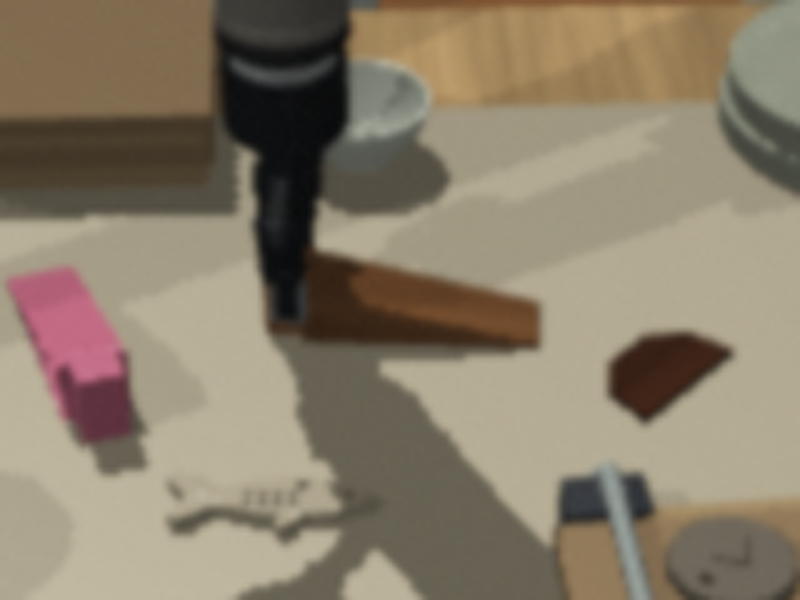

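The pads caught the 44 mm ramp shoulders. The block top in w2 spans (277,340)–(376,418). I'll measure it, then open and shift back.

Run:
```python
from h import *
s=status.observe();C=wristcam(s)
b=onz(C,[(276,338),(378,338),(376,418),(282,420)],48);print(b.round(1),b.mean(0).round(1))
r=onz(C,[(253,325),(395,325)],41);print(r.round(1))
r=onz(C,[(236,0),(385,0)],20);print(r.round(1))
```

```text
[[511.2 379.3  48. ]
 [507.3 349.8  48. ]
 [479.4 353.2  48. ]
 [482.6 382.3  48. ]] [495.1 366.1  48. ]
[[512.7 386.9  41. ]
 [506.9 343.7  41. ]]
[[605.8 377.9  20. ]
 [600.  335.2  20. ]]
```

Emit:
play_rows --grip '[0.5,0.7,0.9,1,1]' --offset '[[0,0,0],[0,0,0],[0,0,0],[0,0,0],[0,0,0]]' --rotation '[[0,0,0],[0,0,0],[0,0,0],[0,0,0],[0,0,0]]'

```text
clock: 4.05
ee_pos: [495.7, 365.7, 14.5]
eef_rot: [-0.533, -0.465, 0.533, -0.465]
ft_force: [-0.2, -0.5, -0.4]
grip_width: 0.994
```

Emit:
play_rows --grip '[1,1,0.6,0.3,0.2]' --offset '[[-0.006,0.001,0.001],[0,0,0],[0,0,0],[0,0,0],[0,0,0]]' --rotation '[[0,0,0.02],[0,0,0],[0,0,0],[0,0,0],[0,0,0]]'

```text
clock: 4.47
ee_pos: [489.8, 366.8, 15.5]
eef_rot: [0.528, 0.47, -0.528, 0.47]
ft_force: [-0.8, 0.1, 0.7]
grip_width: 0.603
```

Emit:
play_rows --grip '[0.1,0.1,0,0,0]' --offset '[[0,0,0],[0,0,0],[0,0,0],[0,0,0],[0,0,0]]' --rotation '[[0,0,0],[0,0,0],[0,0,0],[0,0,0],[0,0,0]]'

```text
clock: 4.88
ee_pos: [490.0, 366.8, 15.6]
eef_rot: [0.528, 0.47, -0.528, 0.47]
ft_force: [-0.4, 0.2, 0.8]
grip_width: 0.345
```

Run:
```python
from h import *
s=status.observe(); print(s['ee_pos'],s['ft_force'],s['wrist_torque'],R.from_quat(s['eef_rot']).as_matrix().round(3))
p,d=vision.capture('wrist'); cv2.imwrite('pics/w3.png',p[:,:,::-1])
```

```text
[489.981821   366.83442866  15.59711804] [-0.38963914  0.21678752  0.83631721] [ 0.09574239 -0.03872185  0.01685774] [[ 0.     0.993 -0.116]
 [ 0.    -0.116 -0.993]
 [-1.     0.    -0.   ]]
```

View pics/w3.png

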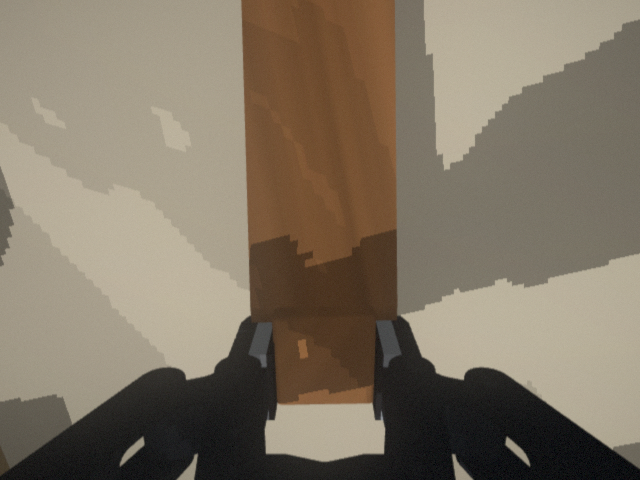

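Emit:
play_rows --grip '[0,0,0,0,0]' --offset '[[0,0,0.02],[0,0,0.03],[-0.002,-0.025,0.01],[-0.002,-0.035,0],[-0.003,-0.039,0]]' --rotation '[[0,0,0],[0,0,0],[0,0,0.02],[0,0,0.02],[0,0,0.02]]'

```text
clock: 5.35
ee_pos: [482.7, 267.7, 76.0]
eef_rot: [0.514, 0.486, -0.512, 0.487]
ft_force: [1.3, -0.7, -2.4]
grip_width: 0.343
```

Emit:
play_rows --grip '[0,0,0,0,0]' --offset '[[-0.003,-0.039,0],[-0.003,-0.039,0],[-0.003,-0.039,0],[-0.002,-0.039,0],[-0.002,-0.039,0]]' --rotation '[[0,0,0.02],[0,0,0.02],[0,0,0.02],[0,0,0.02],[0,0,0.02]]'

```text
clock: 5.77
ee_pos: [468.8, 71.0, 75.3]
eef_rot: [0.488, 0.511, -0.489, 0.511]
ft_force: [0.6, -0.2, -0.8]
grip_width: 0.342
```

Emit:
play_rows --grip '[0,0,0,0,0]' --offset '[[-0.002,-0.035,0],[0,-0.02,0],[0,0,0],[0,0,0],[0,0,0]]' --rotation '[[0,0,0.02],[0,0,0],[0,0,0],[0,0,0],[0,0,0]]'

```text
clock: 6.18
ee_pos: [467.5, 18.1, 75.3]
eef_rot: [0.484, 0.516, -0.484, 0.515]
ft_force: [-0.1, -0.1, -1.0]
grip_width: 0.345
```

Run:
```python
from h import *
s=status.observe(); print(s['ee_pos'],s['ft_force'],s['wrist_torque'],R.from_quat(s['eef_rot']).as_matrix().round(3))
p,d=vision.capture('wrist'); cv2.imwrite('pics/w4.png',p[:,:,::-1])
p,d=vision.capture('top'); cv2.imwrite('pics/t4.png',cv2.resize(p[100:280,220:400,::-1],(600,600),interpolation=2))
p,d=vision.capture('side'); cv2.imwrite('pics/s4.png',cv2.resize(p[150:300,270:470,::-1],(800,600),interpolation=2))
```

```text
[467.51812034  18.10113781  75.25897742] [-0.08933728 -0.05391273 -1.01482996] [ 0.0116644   0.06046986 -0.03345757] [[-0.001  0.998  0.064]
 [ 0.     0.064 -0.998]
 [-1.    -0.001 -0.   ]]
```

View pics/w4.png

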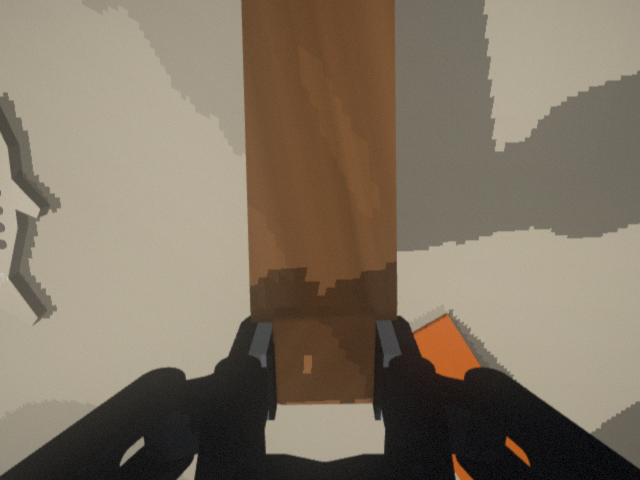

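View pics/t4.png

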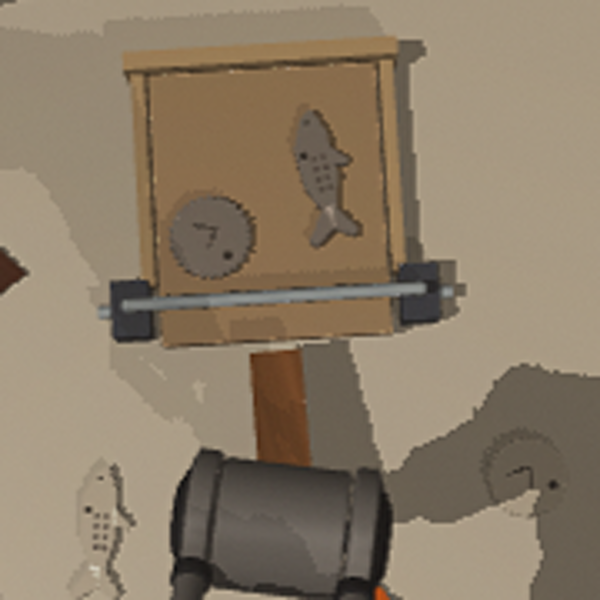

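View pics/s4.png

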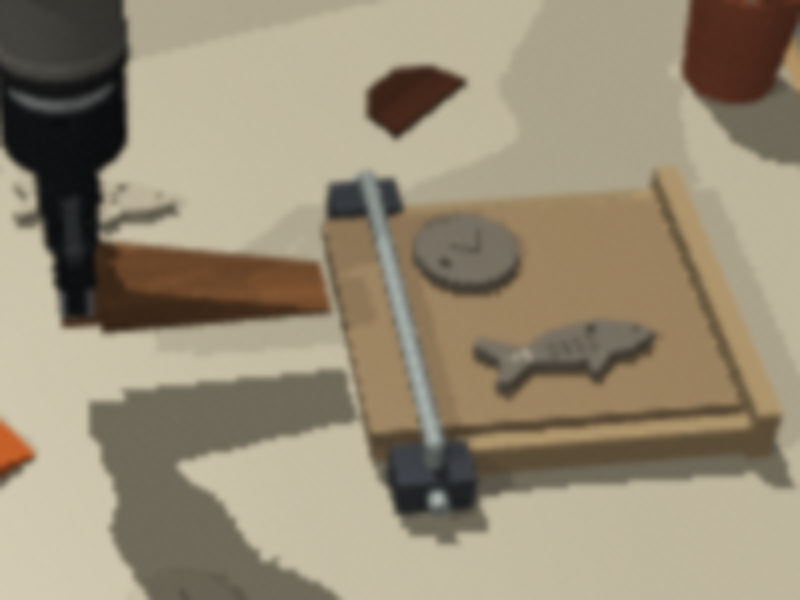

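Run:
```python
from h import *
C=cam('top')
f=lambda x,y:(220+x/3.3333,100+y/3.3333)
t=onz(C,[f(250,353),f(300,349)],65); print(t,t.mean(0))
e=onz(C,[f(165,348),f(393,332)],32); print(e,e.mean(0))
u=np.array([np.cos(.063),np.sin(.063)]);n=np.array([-u[1],u[0]])
dd=(t.mean(0)-e.mean(0))[:2]; print('rel',dd@u,dd@n)
C=cam('side'); g=lambda x,y:(270+x/4,150+y/4)
t=onz(C,[g(318,262),g(329,310)],62); print(t.round(1))
```

```text
[[628.72372174  52.74641436  65.        ]
 [632.0110974   10.51935674  65.        ]] [630.36740957  31.63288555  65.        ]
[[638.01806652 127.73239055  32.        ]
 [651.42730183 -69.51151998  32.        ]] [644.72268418  29.11043529  32.        ]
rel -14.167986722132857 3.421230284608912
[[629.7  55.3  62. ]
 [632.6  10.1  62. ]]
```

Emit:
play_rows --grip '[0,0,0,0,0]' --offset '[[0,-0.003,-0.03],[0,0,-0.02],[0,0,-0.007],[0,0,-0.002],[0,0,0]]' --rotation '[[0,0,0],[0,0,0],[0,0,0],[0,0,0],[0,0,0]]'

```text
clock: 6.75
ee_pos: [467.6, 15.4, 16.5]
eef_rot: [0.483, 0.516, -0.484, 0.516]
ft_force: [0.1, -0.1, -1.2]
grip_width: 0.347
```

Emit:
play_rows --grip '[0,0,0,0,0]' --offset '[[0.01,0.001,0],[0.012,0.001,0],[0.012,0,0],[0.01,0.001,0],[0,0,0]]' --rotation '[[0,0,0],[0,0,0],[0,0,0],[0,0,0],[0,0,0]]'

```text
clock: 7.17
ee_pos: [514.7, 17.9, 17.7]
eef_rot: [0.485, 0.515, -0.483, 0.517]
ft_force: [-0.2, -1.3, -1.6]
grip_width: 0.343
```

Emit:
play_rows --grip '[0,0,0.4,0.5,0.6]' --offset '[[0.008,0.0005,0],[0,0,-0.001],[0,0,0],[0,0,0],[0,0,0]]' --rotation '[[0,0,0],[0,0,0],[0,0,0],[0,0,0],[0,0,0]]'

```text
clock: 7.58
ee_pos: [519.5, 18.2, 15.6]
eef_rot: [0.484, 0.516, -0.484, 0.516]
ft_force: [-0.0, 0.1, 0.3]
grip_width: 0.595
```

Emit:
play_rows --grip '[0.8,0.8,0.8,0.8,0.8]' --offset '[[0,0,0],[0,0,0.015],[0,0,0.035],[-0.02,-0.001,0.01],[-0.035,-0.002,0]]' --rotation '[[0,0,0],[0,0,0],[0,0,0],[0,0,0],[0,0,0]]'

```text
clock: 8.0
ee_pos: [469.0, 14.6, 78.4]
eef_rot: [0.486, 0.513, -0.482, 0.519]
ft_force: [0.3, -0.0, -0.6]
grip_width: 0.799
```

Emit:
play_rows --grip '[0.3,0,0,0,0]' --offset '[[0,0,0],[0,0,0],[0,0,0],[0,0,0],[0,0,0]]' --rotation '[[0,0,0],[0,0,0],[0,0,0],[0,0,0],[0,0,0]]'

```text
clock: 8.42
ee_pos: [465.7, 15.2, 75.4]
eef_rot: [0.484, 0.516, -0.484, 0.516]
ft_force: [-0.7, 0.6, 0.4]
grip_width: 0.087
```

Run:
```python
from h import *
s=status.observe(); print(s['clock'],s['ee_pos'],s['ft_force'],s['grip_width'],R.from_quat(s['eef_rot']).as_matrix().round(3))
p,d=vision.capture('wrist'); cv2.imwrite('pics/w5.png',p[:,:,::-1])
p,d=vision.capture('top'); cv2.imwrite('pics/t5.png',cv2.resize(p[100:280,220:400,::-1],(600,600),interpolation=2))
p,d=vision.capture('side'); cv2.imwrite('pics/s5.png',cv2.resize(p[150:300,270:470,::-1],(800,600),interpolation=2))
```

```text
8.4167 [465.69247267  15.1569669   75.38403936] [-0.68917089  0.55450241  0.37072428] 0.0874996878756872 [[ 0.001  0.998  0.064]
 [-0.     0.064 -0.998]
 [-1.     0.001  0.   ]]
```

View pics/w5.png

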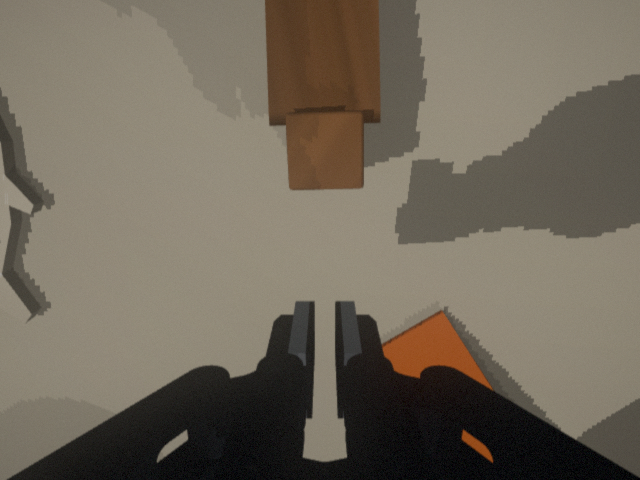

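View pics/t5.png

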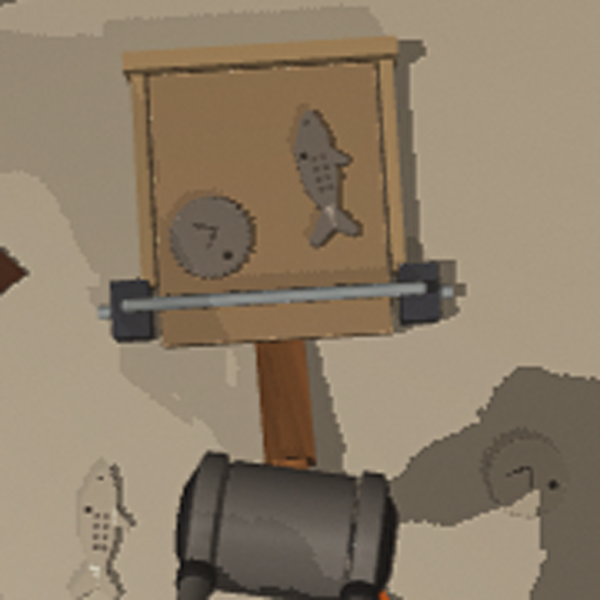

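View pics/s5.png

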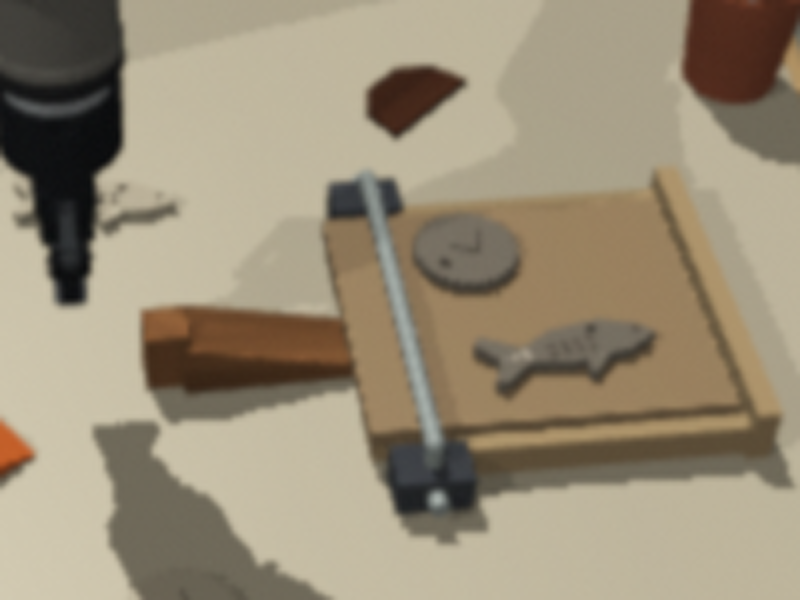

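Run:
```python
from h import *
s=status.observe();C=wristcam(s)
b=onz(C,[(287,113),(362,112),(363,187),(290,188)],48);print(b.round(1),b.mean(0).round(1))
r=onz(C,[(269,120),(380,120)],41);print(r.round(1),r.mean(0))
r=onz(C,[(265,0),(379,0)],27);print(r.round(1),r.mean(0))
u=np.array([np.cos(.063),np.sin(.063)]);n=np.array([-u[1],u[0]])
dd=b.mean(0)[:2]-[645,29.2];print(dd@u,dd@n)
dd=s['ee_pos'][:2]-[645,29.2];print(dd@u,dd@n)
# bar height from averaged depth
d=np.mean([vision.capture('top')[1] for _ in range(6)],0);Ct=cam('top')
zs=[];bz=[]
for x in range(265,335):
    yc=190.7-(x-265)*(4.5/85)
    ys=[int(round(yc))]; P=unproj(Ct,[(x,y) for y in ys],[d[y,x] for y in ys]); zs+=list(P[:,2])
    y=int(yc+7); bz.append(unproj(Ct,[(x,y)],[d[y,x]])[0,2])
print(np.percentile(zs,[10,50,90]),np.percentile(bz,[10,50,90]))
```

```text
[[538.6  34.5  48. ]
 [540.7   6.3  48. ]
 [512.3   3.4  48. ]
 [510.1  32.3  48. ]] [525.4  19.1  48. ]
[[535.3  42.1  41. ]
 [538.1  -1.6  41. ]] [536.6864168   20.24307859  41.        ]
[[580.2  46.5  27. ]
 [583.    1.7  27. ]] [581.61454526  24.10227568  27.        ]
-119.97430279265068 -2.522438860916447
-180.34004138814197 -2.641649087014163
[48.4691325  49.7584886  51.22978625] [29.04437798 30.38063181 32.12705387]
```

Emit:
play_rows --grip '[0,0,0,0,0]' --offset '[[0,0,-0.03],[0,0,-0.025],[0,0.001,-0.007],[0.01,0.0006,0],[0.01,0.0006,0]]' --rotation '[[0,0,0],[0,0,0],[0,0,0],[0,0,0],[0,0,0]]'

```text
clock: 9.28
ee_pos: [484.3, 17.6, 13.1]
eef_rot: [0.483, 0.516, -0.484, 0.515]
ft_force: [0.1, 0.2, -0.2]
grip_width: -0.002
```

Emit:
play_rows --grip '[0,0,0,0,0]' --offset '[[0.005,0.0003,0],[0.004,0.0003,0],[0.003,0.0002,0],[0.003,0.0002,0],[0,0,0]]' --rotation '[[0,0,0],[0,0,0],[0,0,0],[0,0,0],[0,0,0]]'

```text
clock: 9.7
ee_pos: [500.0, 18.4, 13.7]
eef_rot: [0.484, 0.516, -0.484, 0.516]
ft_force: [-0.7, 0.2, 0.3]
grip_width: 0.0
```

Emit:
play_rows --grip '[0,0,0,0,0]' --offset '[[0.003,0.0002,0],[0.003,0.0002,0],[0.003,0.0002,0],[0.003,0.0002,0],[0,0,0]]' --rotation '[[0,0,0],[0,0,0],[0,0,0],[0,0,0],[0,0,0]]'

```text
clock: 10.12
ee_pos: [512.6, 19.2, 13.5]
eef_rot: [0.484, 0.515, -0.484, 0.516]
ft_force: [-0.7, -0.3, -0.2]
grip_width: 0.006
```

Emit:
play_rows --grip '[0,0,0,0,0]' --offset '[[0.002,0.0001,0],[0.002,0.0001,0],[0.002,0.0001,0],[0.002,0.0001,0],[0,0,0]]' --rotation '[[0,0,0],[0,0,0],[0,0,0],[0,0,0],[0,0,0]]'

```text
clock: 10.53
ee_pos: [517.7, 19.8, 13.2]
eef_rot: [0.483, 0.517, -0.485, 0.515]
ft_force: [-7.2, -0.9, 5.0]
grip_width: -0.002
```

Emit:
play_rows --grip '[0,0,0,0,0]' --offset '[[0.002,0.0001,0],[0.002,0.0001,0],[0.002,0.0001,0],[0.002,0.0001,0],[0,0,0]]' --rotation '[[0,0,0],[0,0,0],[0,0,0],[0,0,0],[0,0,0]]'

```text
clock: 10.95
ee_pos: [525.7, 20.3, 13.1]
eef_rot: [0.483, 0.517, -0.485, 0.514]
ft_force: [-7.5, 0.5, 4.1]
grip_width: 0.003
```

Run:
```python
from h import *
s=status.observe(); print(s['clock'],s['ee_pos'],s['ft_force'])
p,d=vision.capture('wrist'); cv2.imwrite('pics/w6.png',p[:,:,::-1])
p,d=vision.capture('side'); cv2.imwrite('pics/s6.png',cv2.resize(p[150:300,270:470,::-1],(800,600),interpolation=2))
```

```text
10.95 [525.66785897  20.26171784  13.10188839] [-7.46927623  0.51649538  4.07302242]
```

View pics/w6.png

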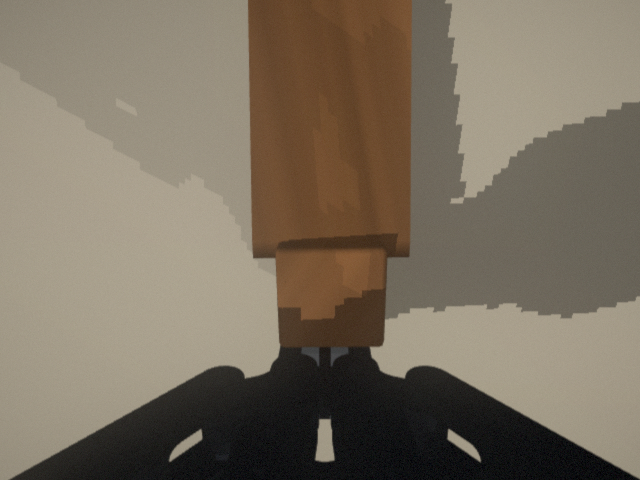

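View pics/s6.png

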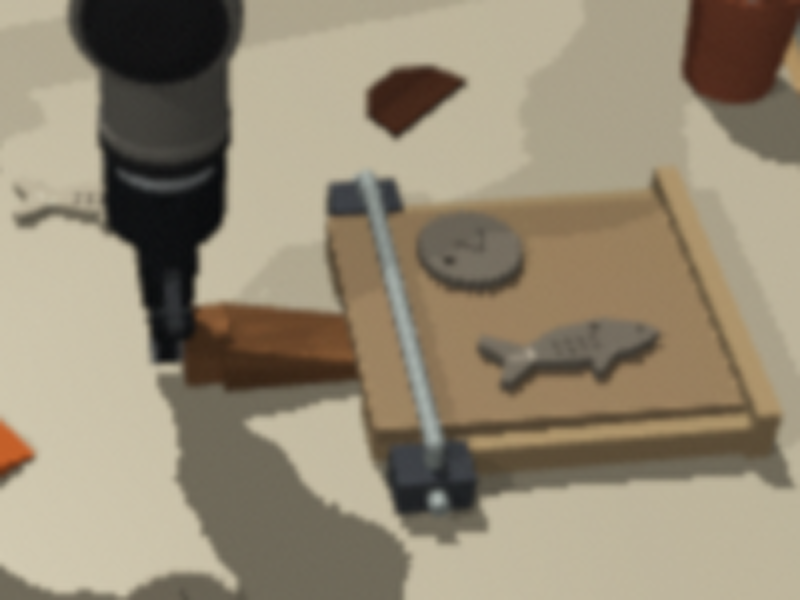

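Emit:
play_rows --grip '[0,0,0,0,0]' --offset '[[0.002,0.0001,0],[0.002,0.0001,0],[0.002,0.0001,0],[0,0,0],[0,0,0]]' --rotation '[[0,0,0],[0,0,0],[0,0,0],[0,0,0],[0,0,0]]'

```text
clock: 11.47
ee_pos: [531.5, 20.5, 13.1]
eef_rot: [0.482, 0.517, -0.485, 0.514]
ft_force: [-6.6, 0.5, 3.9]
grip_width: -0.001
```

Emit:
play_rows --grip '[0,0,0,0]' --offset '[[0.001,0.0001,0],[0.001,0.0001,0],[0.001,0,0],[0,0,0]]' --rotation '[[0,0,0],[0,0,0],[0,0,0],[0,0,0]]'

```text
clock: 11.8
ee_pos: [534.1, 20.8, 13.1]
eef_rot: [0.482, 0.517, -0.485, 0.514]
ft_force: [-7.8, 0.1, 6.1]
grip_width: 0.001
```

Emit:
play_rows --grip '[0,0,0,0]' --offset '[[0.001,0.0001,0],[0.001,0.0001,0],[0.001,0,0],[0,0,0]]' --rotation '[[0,0,0],[0,0,0],[0,0,0],[0,0,0]]'

```text
clock: 12.13
ee_pos: [537.2, 20.9, 13.1]
eef_rot: [0.482, 0.517, -0.485, 0.514]
ft_force: [-7.5, -1.1, 5.4]
grip_width: -0.001
```

Emit:
play_rows --grip '[0,0,0,0]' --offset '[[0.001,0.0001,0],[0.001,0,0],[0,0,0],[0,0,0]]' --rotation '[[0,0,0],[0,0,0],[0,0,0],[0,0,0]]'

```text
clock: 12.47
ee_pos: [539.2, 21.1, 13.1]
eef_rot: [0.482, 0.517, -0.485, 0.514]
ft_force: [-8.7, -0.8, 5.6]
grip_width: 0.003
```

Emit:
play_rows --grip '[0,0,0,0]' --offset '[[0.001,0.0001,0],[0.001,0,0],[0,0,0],[0,0,0]]' --rotation '[[0,0,0],[0,0,0],[0,0,0],[0,0,0]]'

```text
clock: 12.8
ee_pos: [541.2, 21.1, 13.0]
eef_rot: [0.482, 0.517, -0.485, 0.514]
ft_force: [-8.9, 0.2, 5.4]
grip_width: -0.006
```

Run:
```python
from h import *
p,d=vision.capture('side'); cv2.imwrite('pics/s7.png',cv2.resize(p[180:290,330:477,::-1],(800,600),interpolation=2))
s=status.observe(); print(s['clock'],s['ee_pos'],s['ft_force'])
```

```text
12.85 [541.22074961  21.13339502  13.07697729] [-8.26853352 -0.15504746  5.7899193 ]
```

View pics/s7.png

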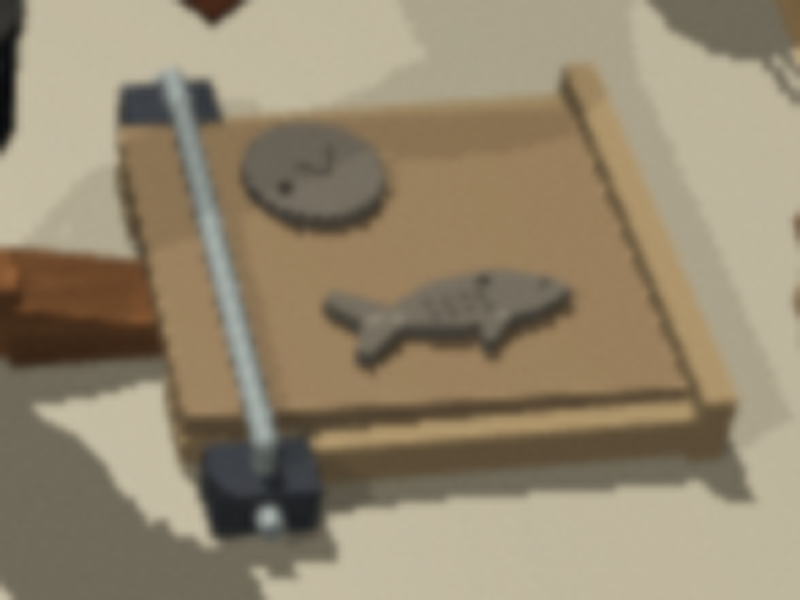

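Emit:
play_rows --grip '[0,0,0]' --offset '[[0.001,0.0001,0],[0.0005,0,0],[0,0,0]]' --rotation '[[0,0,0],[0,0,0],[0,0,0]]'

```text
clock: 13.1
ee_pos: [542.6, 21.2, 13.0]
eef_rot: [0.482, 0.517, -0.485, 0.514]
ft_force: [-9.1, -0.6, 6.2]
grip_width: -0.0
```

Emit:
play_rows --grip '[0]' --offset '[[0,0,0]]' --rotation '[[0,0,0]]'

```text
clock: 13.18
ee_pos: [542.6, 21.2, 13.0]
eef_rot: [0.482, 0.517, -0.485, 0.514]
ft_force: [-8.5, 0.3, 5.4]
grip_width: 0.001
```

Emit:
play_rows --grip '[0,0,0]' --offset '[[0.001,0.0001,0],[0.0005,0,0],[0,0,0]]' --rotation '[[0,0,0],[0,0,0],[0,0,0]]'

```text
clock: 13.43
ee_pos: [544.1, 21.3, 13.1]
eef_rot: [0.482, 0.517, -0.485, 0.514]
ft_force: [-7.9, 0.4, 4.5]
grip_width: 0.003
```

Emit:
play_rows --grip '[0]' --offset '[[0,0,0]]' --rotation '[[0,0,0]]'

```text
clock: 13.52
ee_pos: [544.1, 21.3, 13.1]
eef_rot: [0.482, 0.517, -0.485, 0.514]
ft_force: [-8.0, -0.4, 5.5]
grip_width: -0.002
```

Emit:
play_rows --grip '[0,0,0]' --offset '[[0.001,0.0001,0],[0.0005,0,0],[0,0,0]]' --rotation '[[0,0,0],[0,0,0],[0,0,0]]'

```text
clock: 13.77
ee_pos: [545.6, 21.4, 13.1]
eef_rot: [0.482, 0.517, -0.485, 0.514]
ft_force: [-9.4, 0.2, 4.8]
grip_width: 0.002
```

Emit:
play_rows --grip '[0,0,0]' --offset '[[0.001,0.0001,0],[0.0005,0,0],[0,0,0]]' --rotation '[[0,0,0],[0,0,0],[0,0,0]]'

```text
clock: 14.02
ee_pos: [547.1, 21.5, 13.1]
eef_rot: [0.482, 0.517, -0.485, 0.514]
ft_force: [-9.2, -0.4, 4.4]
grip_width: 0.005
```

Emit:
play_rows --grip '[0]' --offset '[[0,0,0]]' --rotation '[[0,0,0]]'

```text
clock: 14.1
ee_pos: [547.1, 21.5, 13.1]
eef_rot: [0.482, 0.517, -0.485, 0.514]
ft_force: [-8.6, 0.0, 5.3]
grip_width: 0.001
```

Run:
```python
from h import *
p,d=vision.capture('side'); cv2.imwrite('pics/s8.png',cv2.resize(p[180:290,330:477,::-1],(800,600),interpolation=2))
s=status.observe(); print(s['clock'],s['ee_pos'],s['ft_force'])
d=np.mean([vision.capture('top')[1] for _ in range(3)],0);Ct=cam('top')
s=status.observe(); print(s['clock'],s['ee_pos'],s['ft_force'])
zs=[];bz=[];fz=[]
for x in range(268,332):
    yc=190.7-(x-265)*(4.5/85)
    y=int(round(yc)); zs.append(unproj(Ct,[(x,y)],[d[y,x]])[0,2])
    for o,l in ((9,fz),(-8,bz)):
        y=int(yc+o); l.append(unproj(Ct,[(x,y)],[d[y,x]])[0,2])
for l in (zs,fz,bz):print(np.percentile(l,[10,50,90]))
```

```text
14.15 [547.13815173  21.5177683   13.05605353] [-9.94671628  0.14824218  5.05741612]
14.3 [547.1118341   21.5161059   13.04267547] [-9.1018107   0.37415123  4.90766808]
[47.57222006 49.51758043 51.3873653 ]
[35.62611866 37.90332677 40.18188594]
[34.84774743 37.02711438 39.06212384]
```

View pics/s8.png

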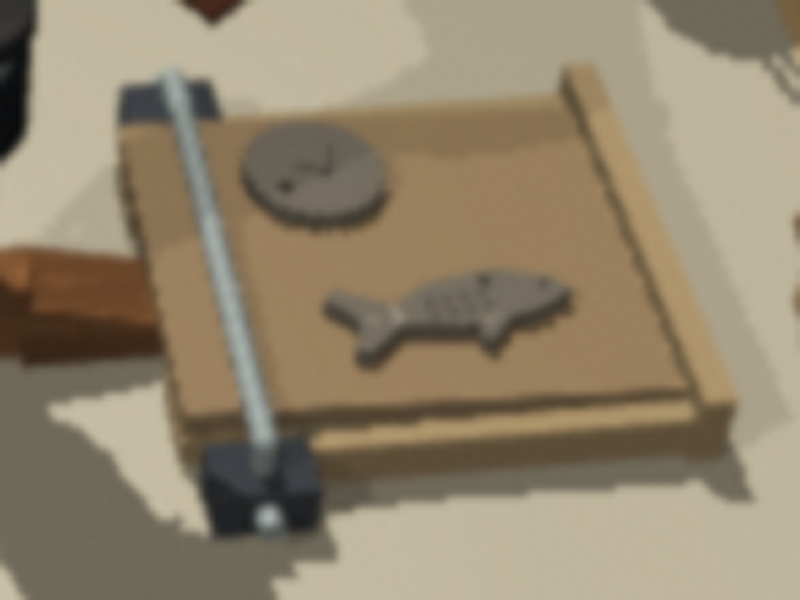

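Emit:
play_rows --grip '[0,0,0]' --offset '[[0.001,0.0001,0],[0,0,0],[0,0,0]]' --rotation '[[0,0,0],[0,0,0],[0,0,0]]'

```text
clock: 14.55
ee_pos: [548.2, 21.6, 13.1]
eef_rot: [0.482, 0.517, -0.485, 0.514]
ft_force: [-8.2, 0.3, 5.4]
grip_width: 0.001
```

Emit:
play_rows --grip '[0]' --offset '[[0,0,0]]' --rotation '[[0,0,0]]'

```text
clock: 14.63
ee_pos: [548.2, 21.6, 13.0]
eef_rot: [0.482, 0.517, -0.485, 0.514]
ft_force: [-8.5, -1.5, 5.2]
grip_width: -0.001
```

Emit:
play_rows --grip '[0]' --offset '[[0,0,0]]' --rotation '[[0,0,0]]'

```text
clock: 14.72
ee_pos: [548.2, 21.6, 13.1]
eef_rot: [0.482, 0.517, -0.485, 0.514]
ft_force: [-8.5, -0.4, 6.2]
grip_width: -0.0
```

Emit:
play_rows --grip '[0,0,0]' --offset '[[0.001,0.0001,0],[0,0,0],[0,0,0]]' --rotation '[[0,0,0],[0,0,0],[0,0,0]]'

```text
clock: 14.97
ee_pos: [549.2, 21.7, 13.0]
eef_rot: [0.482, 0.517, -0.485, 0.514]
ft_force: [-7.6, -0.1, 5.1]
grip_width: 0.001
```

Emit:
play_rows --grip '[0]' --offset '[[0,0,0]]' --rotation '[[0,0,0]]'

```text
clock: 15.05
ee_pos: [549.2, 21.7, 13.1]
eef_rot: [0.482, 0.517, -0.485, 0.514]
ft_force: [-9.6, -1.4, 4.6]
grip_width: -0.001
```

Still at the ~8.5 N plateau, so I'll continue in 1 mm steps.

Emit:
play_rows --grip '[0,0,0]' --offset '[[0.001,0.0001,0],[0,0,0],[0,0,0]]' --rotation '[[0,0,0],[0,0,0],[0,0,0]]'

```text
clock: 15.3
ee_pos: [550.2, 21.8, 13.0]
eef_rot: [0.482, 0.517, -0.485, 0.514]
ft_force: [-8.5, 0.0, 5.3]
grip_width: 0.003
```

Emit:
play_rows --grip '[0]' --offset '[[0,0,0]]' --rotation '[[0,0,0]]'

```text
clock: 15.38
ee_pos: [550.2, 21.8, 13.1]
eef_rot: [0.482, 0.517, -0.485, 0.514]
ft_force: [-8.4, 0.6, 6.1]
grip_width: 0.003
```

Emit:
play_rows --grip '[0,0,0]' --offset '[[0.001,0.0001,0],[0,0,0],[0,0,0]]' --rotation '[[0,0,0],[0,0,0],[0,0,0]]'

```text
clock: 15.63
ee_pos: [550.5, 21.9, 13.1]
eef_rot: [0.482, 0.518, -0.485, 0.514]
ft_force: [-10.8, -2.0, 7.8]
grip_width: -0.001
```

Emit:
play_rows --grip '[0]' --offset '[[0,0,0]]' --rotation '[[0,0,0]]'

```text
clock: 15.72
ee_pos: [550.5, 21.9, 13.0]
eef_rot: [0.482, 0.518, -0.485, 0.514]
ft_force: [-11.2, -1.1, 6.7]
grip_width: 0.001
```

Emit:
play_rows --grip '[0,0,0]' --offset '[[0.0007,0,0],[0,0,0],[0,0,0]]' --rotation '[[0,0,0],[0,0,0],[0,0,0]]'

```text
clock: 15.97
ee_pos: [550.5, 21.9, 13.1]
eef_rot: [0.482, 0.518, -0.486, 0.514]
ft_force: [-12.8, -1.6, 9.8]
grip_width: -0.001
```

Emit:
play_rows --grip '[0]' --offset '[[0,0,0]]' --rotation '[[0,0,0]]'

```text
clock: 16.05
ee_pos: [550.5, 21.9, 13.0]
eef_rot: [0.482, 0.518, -0.486, 0.514]
ft_force: [-12.9, -0.6, 8.8]
grip_width: 0.002
```

Emit:
play_rows --grip '[0]' --offset '[[0,0,0]]' --rotation '[[0,0,0]]'

```text
clock: 16.13
ee_pos: [550.5, 21.9, 13.1]
eef_rot: [0.482, 0.518, -0.486, 0.514]
ft_force: [-13.5, -1.7, 9.7]
grip_width: -0.0
```

Emit:
play_rows --grip '[0,0,0]' --offset '[[0,0,0.001],[0,0,0],[0,0,0]]' --rotation '[[0,0,0],[0,0,0],[0,0,0]]'

```text
clock: 16.38
ee_pos: [550.5, 21.9, 13.2]
eef_rot: [0.482, 0.518, -0.486, 0.513]
ft_force: [-9.9, -0.2, 1.7]
grip_width: -0.0
```

Emit:
play_rows --grip '[0]' --offset '[[0,0,0]]' --rotation '[[0,0,0]]'

```text
clock: 16.47
ee_pos: [550.5, 21.9, 13.1]
eef_rot: [0.482, 0.518, -0.486, 0.513]
ft_force: [-10.5, -0.8, 0.3]
grip_width: 0.002
```

Run:
```python
from h import *
p,d=vision.capture('side'); cv2.imwrite('pics/s9.png',cv2.resize(p[180:290,330:477,::-1],(800,600),interpolation=2))
p,d=vision.capture('wrist'); cv2.imwrite('pics/w9.png',p[:,:,::-1])
s=status.observe(); print(s['clock'],s['ee_pos'],s['ft_force'])
d=np.mean([vision.capture('top')[1] for _ in range(3)],0);Ct=cam('top')
s=status.observe(); print(s['clock'],s['ee_pos'],s['ft_force'])
zs=[];bz=[];fz=[]
for x in range(268,332):
    yc=190.7-(x-265)*(4.5/85)
    y=int(round(yc)); zs.append(unproj(Ct,[(x,y)],[d[y,x]])[0,2])
    for o,l in ((9,fz),(-8,bz)):
        y=int(yc+o); l.append(unproj(Ct,[(x,y)],[d[y,x]])[0,2])
for l in (zs,fz,bz):print(np.percentile(l,[10,50,90]), np.median(l[:20]),np.median(l[-20:]))
```

```text
16.5667 [550.49869496  21.9363835   13.13765501] [-10.5166411   -0.21428764   1.48882862]
16.7167 [550.52314809  21.92566669  13.14061589] [-9.96792799 -0.8556352   1.77388263]
[46.85348646 49.82497306 51.92257178] 50.20369008307557 50.281204006576445
[36.52095152 38.85517071 40.68258173] 39.527350458543765 38.749748154340296
[35.08949891 37.47493    41.30281469] 38.37942675465058 37.509003356318885
```

View pics/w9.png

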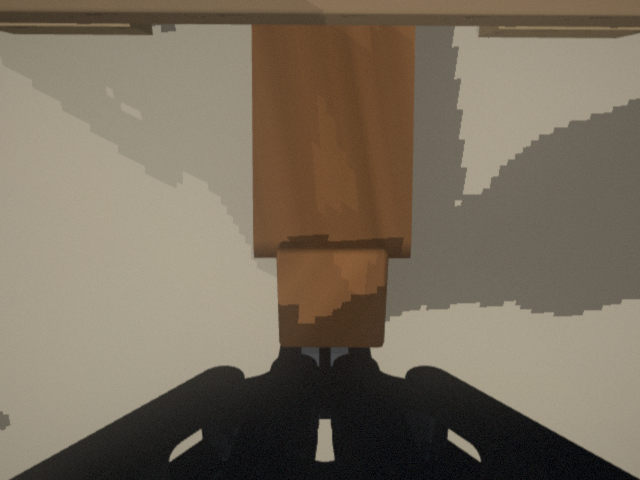

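View pics/s9.png

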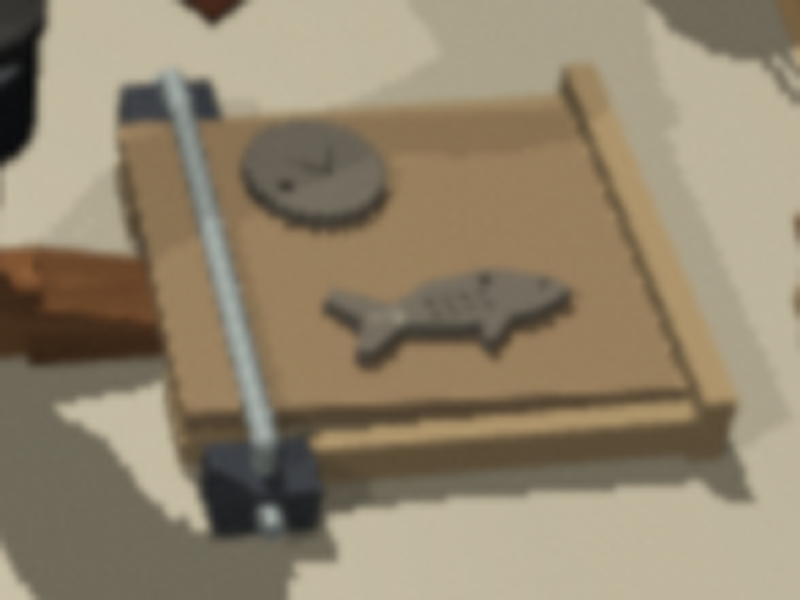

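Emit:
play_rows --grip '[0,0,0]' --offset '[[0.001,0,0.0002],[0,0,0],[0,0,0]]' --rotation '[[0,0,0],[0,0,0],[0,0,0]]'

```text
clock: 16.97
ee_pos: [550.7, 22.0, 13.2]
eef_rot: [0.481, 0.519, -0.486, 0.513]
ft_force: [-12.0, -1.8, 2.4]
grip_width: -0.003
```

Emit:
play_rows --grip '[0]' --offset '[[0,0,0]]' --rotation '[[0,0,0]]'

```text
clock: 17.05
ee_pos: [550.7, 22.0, 13.2]
eef_rot: [0.481, 0.519, -0.486, 0.513]
ft_force: [-12.7, -0.9, 3.3]
grip_width: -0.004
```

Emit:
play_rows --grip '[0,0,0]' --offset '[[0.0006,0,0.0002],[0,0,0],[0,0,0]]' --rotation '[[0,0,0],[0,0,0],[0,0,0]]'

```text
clock: 17.3
ee_pos: [550.7, 22.0, 13.2]
eef_rot: [0.481, 0.519, -0.486, 0.513]
ft_force: [-13.6, -1.3, 1.5]
grip_width: 0.001
```

Emit:
play_rows --grip '[0]' --offset '[[0,0,0]]' --rotation '[[0,0,0]]'

```text
clock: 17.38
ee_pos: [550.7, 22.0, 13.2]
eef_rot: [0.481, 0.519, -0.486, 0.513]
ft_force: [-13.8, -1.6, 1.4]
grip_width: -0.003
```

Emit:
play_rows --grip '[0,0,0,0,0]' --offset '[[-0.002,0,0],[-0.003,0,0],[-0.01,-0.0006,0],[-0.02,-0.001,0],[-0.01,-0.001,0]]' --rotation '[[0,0,0],[0,0,0],[0,0,0],[0,0,0],[0,0,0]]'

```text
clock: 17.8
ee_pos: [509.9, 19.2, 14.8]
eef_rot: [0.484, 0.516, -0.484, 0.516]
ft_force: [0.4, 0.1, -1.0]
grip_width: 0.001
```

Emit:
play_rows --grip '[0,0,0,0,0]' --offset '[[0,0,0.03],[0,0,0.04],[0,0,0.04],[0,0,0.03],[0,0,0]]' --rotation '[[0,0,0],[0,0,0],[0,0,0],[0,0,0],[0,0,0]]'

```text
clock: 18.22
ee_pos: [515.2, 18.8, 161.6]
eef_rot: [0.487, 0.512, -0.481, 0.52]
ft_force: [1.2, -0.7, 0.9]
grip_width: 0.002
```

Run:
```python
from h import *
s=status.observe(); print(s['clock'],s['ee_pos'],s['ft_force'])
p,d=vision.capture('side'); cv2.imwrite('pics/s10.png',cv2.resize(p[150:300,270:470,::-1],(800,600),interpolation=2))
b=cv2.imread('pics/s9.png'); c=cv2.resize(p[180:290,330:477,::-1],(800,600),interpolation=2)
print('board diff',cv2.absdiff(b,c)[130:380,130:680].mean(), 'ctl',cv2.absdiff(b,c)[480:600,600:].mean())
s=status.observe();p,d=vision.capture('wrist'); cv2.imwrite('pics/w10.png',p[:,:,::-1])
D=[];
for _ in range(4):
    p,d=vision.capture('top');D.append(d)
cv2.imwrite('pics/t10.png',p[:,:,::-1])
d=np.mean(D,0);Ct=cam('top')
zs=[];bz=[];fz=[]
for x in range(268,332):
    yc=190.7-(x-265)*(4.5/85)
    y=int(round(yc)); zs.append(unproj(Ct,[(x,y)],[d[y,x]])[0,2])
    for o,l in ((9,fz),(-8,bz)):
        y=int(yc+o); l.append(unproj(Ct,[(x,y)],[d[y,x]])[0,2])
for l in (zs,fz,bz):print(np.percentile(l,[10,50,90]), np.median(l[:20]),np.median(l[-20:]))
```

```text
18.2167 [515.18627526  18.77068216 161.6479994 ] [ 1.20323404 -0.68622005  0.85511729]
board diff 1.8133648484848486 ctl 0.6014305555555556
[48.23374141 50.00364685 51.89731118] 50.65826765385691 50.059158124045894
[37.42487264 39.11163014 41.11057285] 38.98838992594938 38.99834647456794
[35.73003625 37.8387645  44.25490354] 38.36164788633437 37.212811368137295
```

View pics/s10.png

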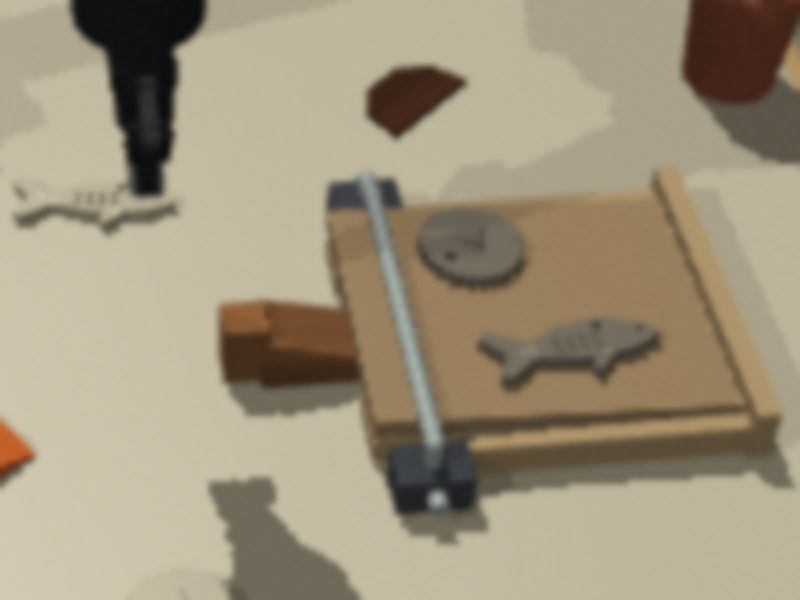

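View pics/t10.png

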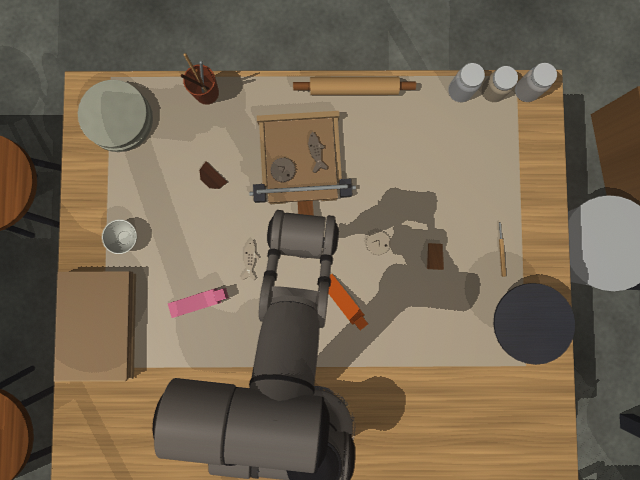

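View pics/w10.png

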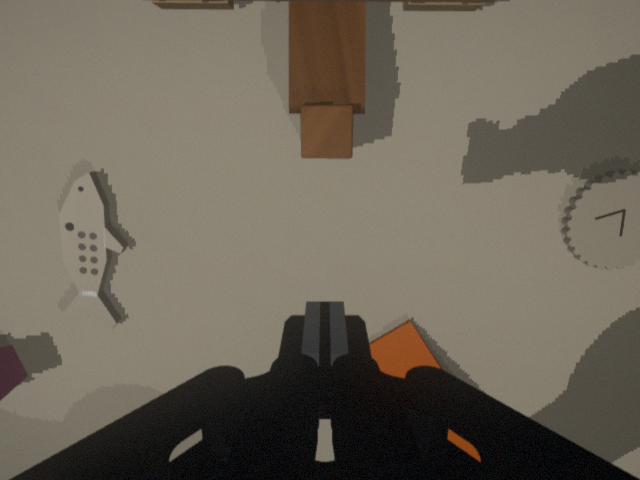

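Emit:
play_rows --grip '[0,0]' --offset '[[0,0,0],[0,0,0]]' --rotation '[[0,0,0],[0,0,0]]'

```text
clock: 18.68
ee_pos: [510.7, 19.2, 153.9]
eef_rot: [0.483, 0.516, -0.484, 0.515]
ft_force: [-0.2, -0.9, 0.4]
grip_width: -0.0
```

Run:
```python
from h import *
s=status.observe();p,d=vision.capture('wrist');C=wristcam(s);print(s['ee_pos'],s['clock'])
g=cv2.cvtColor(p,cv2.COLOR_RGB2HSV);m=((g[...,0]<15)&(g[...,1]>110)&(g[...,2]<170)).astype('uint8');m[260:]=0
ys,xs=np.nonzero(m[:, 305:348]);print('rear row',ys.max())
r=onz(C,[(326,ys.max()+.5)],48);print(r)
cv2.imwrite('pics/w11.png',p[:250,:,::-1])
```

```text
[510.7173555   19.15932615 153.86019691] 18.6833
rear row 151
[[562.60453907  22.1296012   48.        ]]
```

View pics/w11.png

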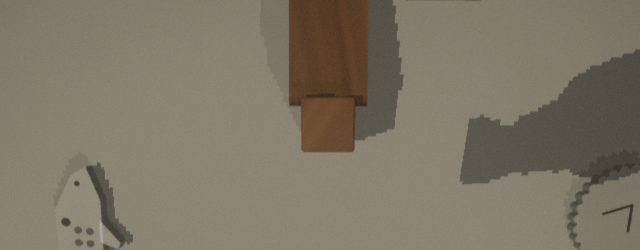

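```bash
python3 -c "
from bench import ticket; print(ticket.sign_off())"
```

```text
the job is handed in; nothing more can be done
None
```

The wedge is under the middle of the board's front edge and holds the board up against the gauge bar. I let go, moved the arm clear and handed the job in at about 18.7 s.

I carried the long brown wedge by its grip block to the lane between the rests and released it with its toe under the board. I then pushed it in with closed fingers from behind.

**Contact with the bar:** the push stayed level at about 8.5 N while the board rose, then climbed to about 13.7 N. From that rise I estimate the bar carries roughly 4 to 8 N. This is an estimate, because finger rubbing and stickiness in the wedge added to the reading. After contact the wedge moved only about 0.3 to 0.5 mm while the force climbed faster than the 2 to 3.5 N per mm expected, so I stopped there.

**Last checks:**
- **Wedge:** after I withdrew, its block sat at x ≈ 562.6 mm, against 561.6 mm expected, so it did not slide back.
- **Board height:** the depth image puts the board's top about 11 to 12 mm below the top of the 12 mm bar. That agrees with contact within the camera noise.
- **Other things:** the pendants and the rest of the table looked unmoved. The board and its two pendants may have shifted rearward by a millimetre or two as the board tipped.

**One slip:** my first grasp caught the 44 mm ramp shoulders instead of the block and moved the wedge a few millimetres. I opened, shifted back and gripped it correctly.

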